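# Set the sample-selector dial to the red line and start the analyser

### The job

With closed fingertips, push the orange stud to turn the analyser's dial until its white index line points at the red line of the scale around it, and take the fingers off the dial. Then press the green start button fully down and let it come up again. Only touch and push: do not lift the dial, do not press start while the dial is off the line, and leave the vial, bottles and beaker where they stand.

Things in the scene. Friction and masses are not known exactly. Their poses are not given: they have to be found in the camera images.
- analyser: Cream flat instrument box fixed to the bench, 200 (x) x 270 (y) x 70 mm high. Origin at the centre of its underside, z up, x to its rear, y to its left. It carries the dial and the start button on its flat top. The dial's axis is upright at x 0, y +40 mm; a round plinth of 88 mm radius about it, 4 mm high (top at 74 mm), dark grey, carries the scale.
- dial_centre (a point): Centre of the dial on its flat upper face, on the turning axis, 82 mm above the bench. The dial is a dark disc of 120 mm diameter and 7 mm thickness with flush dark grey spots, and a steel hub of 16 mm radius that stands 6 mm above the face at the centre. It turns endlessly either way about the vertical, with light friction (about 0.05 N m, 1 to 2 N at the stud), and stays where it is left. It sits loosely on its spindle and would lift off if pulled up.
- index_end (a point): Outer end of the dial's white index line (4.5 mm wide, radial, on the dark face), at the rim, 60 mm from the axis and level with the dial's face. Turns with the dial.
- stud_top (a point): Centre of the top of the orange finger stud on the dial: upright round post, 18 mm diameter (20 mm at the foot), 26 mm high above the dial's face, rounded top, 42 mm from the dial's axis. It turns with the dial and stands 130 degrees clockwise (seen from above) of the index line. Push it sideways to turn the dial.
- red_line (a point): Inner end of the single red line of the scale, 60 mm from the dial's axis, on the plinth (74 mm above the bench). The red line is 6 mm wide and 24 mm long and points outward from the dial; the other scale lines are thin and white, every 10 degrees. It does not move. When the dial is set, index_end lies right over this point.
- start_top (a point): Centre of the top of the round green start button (34 mm diameter), on the analyser's top at x -40, y -92 mm in its frame; its top stands 92 mm above the bench when up. A grey housing ring surrounds it, lower than the pressed button. Pressed straight down; springs back up.
- start (a joint): Travel of the start button in m: 0 up, 0.006 fully down. About 4 N holds it fully down.
- vial: Loose amber capped vial, 24 mm diameter, 45 mm high, blue cap, standing on the analyser's top behind the button. Origin at the centre of its underside, z up. Leave it alone.
- bottle_a: Loose white plastic bottle with a white cap, 60 mm diameter, 130 mm high, on the bench beside or behind the analyser. Origin at the centre of its underside, z up. Leave it alone.
- bottle_b: Loose white plastic bottle with a blue cap, 60 mm diameter, 120 mm high, on the bench beside or behind the analyser. Origin at the centre of its underside, z up. Leave it alone.
- beaker: Loose glass beaker, 60 mm diameter, 70 mm high, on the bench beside or behind the analyser. Origin at the centre of its underside, z up. Leave it alone.

How it is judged:
On the way, in this order (a step that is already met when the one before it is completed fails the run):
1. the dial's index line stands on the red line and the fingers have left the dial (horizontal distance between index_end and red_line below 0.005 m and contact force between the fingers and analyser below 0.1 N), for 0.2 s.
2. the start button is pressed fully down (value of joint start above 0.0045 m), for 0.05 s.
At the end, for the whole second after the job is handed in: The outer end of the index line lies within 5 mm (about half a scale division, horizontally) of the inner end of the red line, the start button is up again (within 1.5 mm), and the vial, bottles and beaker stand upright within 20 mm of where they were (horizontal distance between index_end and red_line below 0.005 m and value of joint start below 0.0015 m and distance of each of vial, bottle_a, bottle_b, beaker from where it was at the start of the episode below 0.02 m and angle between each of vial, bottle_a, bottle_b, beaker's own z axis and vertical below 0.2 rad); the robot touches nothing.
It fails at once if the dial is lifted more than 5 mm off its seat (z of dial_centre in the frame of analyser above 0.087 m).
It fails at once if the start button is pressed while the index line is off the red line (value of joint start above 0.003 m and not (horizontal distance between index_end and red_line below 0.005 m)).
It fails at once if the vial, a bottle or the beaker is moved more than 20 mm, lifted or tipped (distance of any of vial, bottle_a, bottle_b, beaker from where it was at the start of the episode above 0.02 m or angle between any of vial, bottle_a, bottle_b, beaker's own z axis and vertical above 0.3 rad).
It also fails if it takes over 53 s, if anything falls off the work surface, if the arm or the gripper's body presses on something with over 40 N, if the wrist force passes 120 N, or if a joint passes its speed limit or range.

### The arm

A 7-joint arm with a two-finger parallel gripper is mounted at the origin on the work surface. World frame = base frame: x ahead of the robot, y to its left, z up, the work surface at z = 0. Lengths are in m, angles in rad, forces in N, time in s.
With the tool pointing down it reaches from about 0.35 to 0.9 m from the base axis. Payload 8.1 kg.
Tool frame: the origin (TCP) lies where the fingers leave the gripper's body, on its centre line; the fingertips stand 66 mm ahead of it and the grasp point (between the pads) lies 47 mm ahead of it (arm.tip_reach is the distance from the TCP to the fingertips, in m); z points along the fingers, y is the direction in which the jaws open and shut (so a half turn about z gives the same grasp; the last joint's range is limited). The gripper opens to 92 mm and grips with 3 to 60 N. Pads are 19 mm wide; open, the fingers measure 130 mm over their backs; the gripper's body (75 mm by 190 mm) begins 47 mm behind the grasp point.
Start: joints at [1.216, 0.434, 0.025, 1.573, -0.012, 1.134, -0.075], TCP at [0.156, -0.605, 0.292] pointing down, gripper open.
Joint ranges: [-2.62, 2.62], [-0.44, 2.09], [-1.27, 1.32], [0.08, 2.57], [-1.32, 4.46], [0.12, 2], [-2.74, 2.74]. Speed limits (rad/s): [2.22, 2.22, 3.01, 3.01, 3.14, 3.14, 3.14].

### API

Orientations are given as a rotation vector (axis times angle).
In Python, from cell import arm gives the robot as it stands.
- The arm moves only by the tool carry_out, never from a script. Its argument "plan" is a list of rows, each a list of 5 numbers: the shift along the world's x, y, z in cm, then the turn about the world's z in rad, then the finger opening in cm, from 0 to 9.18. In form: [[tx, ty, tz, spin, fingers], ...]. A call has 1 to 20 rows; each row is the pose to reach, as a shift and turn from the pose measured when the call began; what a row does not reach only later rows make up. A row lasts 1/10 s, in which the tool goes at most 50 mm and 8.59 degrees, less where a joint would pass 70% of its speed; a pose out of reach is approached as far as the arm can. A call with a gripper value outside its range is refused whole. The fingers move at their own pace and stop on an object; "squeeze" is the grip in N (left out, the last holds). Time passes only in rows, so rows that repeat a pose let the fingers close. It gives the time, the measured TCP pose, the force and the opening at its end, in the units of the state.
- arm.observe(): the state, without advancing time (a new reading comes with each control period).
- arm.get_image(name): name is "scene" or "top"; returns (picture, depth): 480x640x3 uint8, red, green, blue; 480x640 float32, m along the optical axis (not along the pixel's ray), 0 where there is no reading.
- arm.get_calibration(name): a dict with "intrinsics" (3x3 intrinsics, pixels), "rvec" (rotation vector, rad) and "tvec" (3), from world to camera coordinates, as OpenCV has them. Camera axes: x right, y down, z forward; pixel columns grow to the right and rows downward; lengths in m; the calibration is good to about 2 mm. A picture is of the moment at which its call begins. get_calibration takes no time and is no camera call.
- arm.sign_off(): hands the job in, once; it reports no verdict.
The state is a dict: "clock": time; "joints": joint angles; "dq": joint speeds; "joint_efforts": joint torques, N m; "position": TCP position; "ee_rot": TCP orientation; "force": force on the tool from outside, world axes, zero at the start; "ft_torque": the same for the moment, N m; "width": opening from 0.0 (shut) to 1.0 (fully open).
Only numpy, scipy, OpenCV 4.12 (cv2) and the standard library are available. Lean on these libraries where they do the work, as an engineer would, in place of code of your own. Each camera call takes 0.05 s, during which the arm holds its last target. There are 200 camera calls.

## Working session

There is one attempt and no reset: what is moved stays moved. The work goes in short steps, Python scripts to look and compute and a tool call to move; the robot and the scene stay as the last step left them, time stands still between calls to the robot, and variables do not carry over. Pictures are saved under pics/ and viewed, about 8 in all and at most 12, crops included, and the job is handed in when it is done.

Besides the shell and the picture viewer there is one more tool, called after "Emit:" as a command line: name --pt "numbers of a row" for each row, then --argument value for the rest. carry_out: Moves the arm, as the interface text tells. Its arguments: {"type":"object","properties":{"plan":{"type":"array"},"squeeze":{"type":"number"}},"required":["plan"]}

```bash
mkdir -p pics; cat > h.py <<'E'
import numpy as np, cv2
from cell import arm
def grab(n,tag):
    im,d=arm.get_image(n); cv2.imwrite(f'pics/{tag}.png',im[:,:,::-1]); np.save(f'pics/{tag}.npy',d); return im,d
def cal(n):
    c=arm.get_calibration(n); return np.array(c['intrinsics']),cv2.Rodrigues(np.array(c['rvec'],float))[0],np.array(c['tvec'],float).ravel()
def onz(n,u,v,z):
    K,R,t=cal(n); r=R.T@np.linalg.inv(K)@[u,v,1]; o=-R.T@t
    return o+r*(z-o[2])/r[2]
def proj(n,p):
    K,R,t=cal(n); q=K@(R@np.array(p)+t); return q[:2]/q[2]
E
python3 - <<'E'
from h import *
grab('top','t0'); grab('scene','s0')
s=arm.observe(); print({k:np.round(s[k],3) for k in('clock','position','ee_rot','force','width')},arm.tip_reach)
for n in('top','scene'):
    K,R,t=cal(n); print(n,K[0,0],-R.T@t)
E
```

```text
{'clock': np.float64(0.1), 'position': array([ 0.156, -0.605,  0.292]), 'ee_rot': array([-3.115, -0.394,  0.   ]), 'force': array([-0.588, -0.091,  0.902]), 'width': np.float64(1.001)} 0.0655
top 466.8300208673728 [0.4840659  0.04953478 0.89961403]
scene 456.0294944756259 [ 1.07681406 -0.34825183  0.6694232 ]
```

View pics/t0.png

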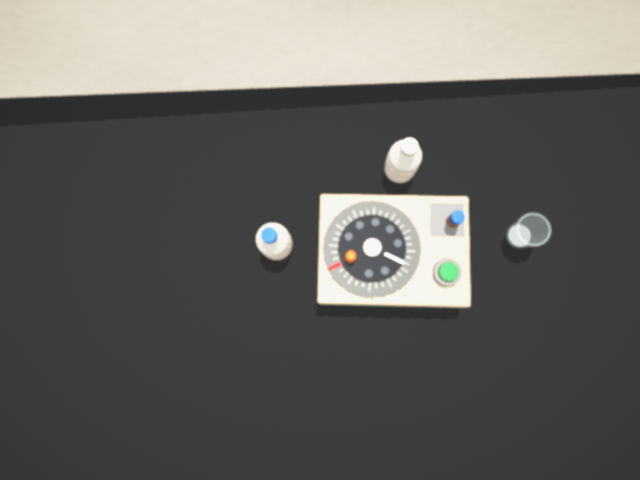

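View pics/s0.png

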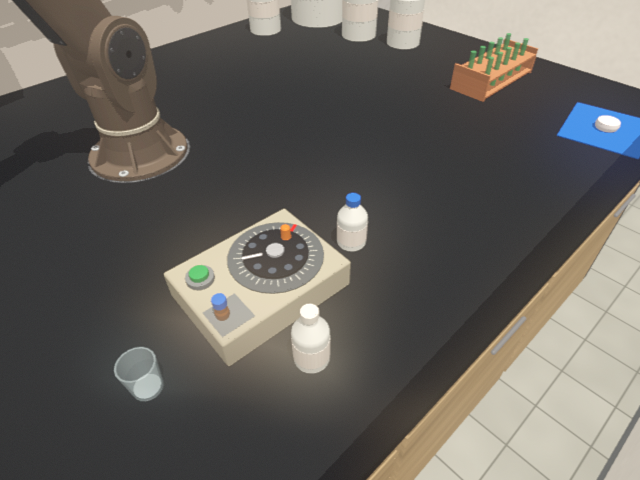

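The top view shows the dial near (372,248), index end (408,264), stud (351,256), red line (335,267), button (448,272) and vial (457,217). The scene view agrees. I'll enlarge the crop to refine these.

```bash
python3 - <<'E'
from h import *
im=cv2.imread('pics/t0.png')[180:320,305:485]
cv2.imwrite('pics/t0c.png',cv2.resize(im,None,fx=4.4,fy=4.2,interpolation=cv2.INTER_CUBIC)[:600,:800])
im=cv2.imread('pics/t0.png'); 
def blob(m,z,name):
    v,u=np.nonzero(m); print(name,len(u),u.mean(),v.mean(),np.round(onz('top',u.mean(),v.mean(),z),4))
b,g,r=[im[...,i].astype(int) for i in range(3)]
box=np.zeros(im.shape[:2],bool); box[190:310,315:475]=1
blob(box&(r>150)&(g<90)&(b<90),.074,'red')
blob(box&(r>150)&(g>70)&(g<160)&(b<70),.104,'stud')
blob(box&(g>110)&(r<90)&(b<110),.092,'btn')
blob(box&(b>120)&(r<90),.045+.07,'vialcap')
hub=np.zeros_like(box); hub[236:259,361:384]=1
blob(hub&(r>150)&(g>150),.088,'hub')
K=[]
for u,v in[(320,195),(468.5,196.5),(470,306),(318,304)]: print(np.round(onz('top',u,v,.07),4))
E
```

```text
red 1 350.0 262.0 [0.5741 0.0179 0.074 ]
stud 18 349.3888888888889 260.3888888888889 [0.5736 0.02   0.104 ]
btn 0 nan nan [nan nan nan]
vialcap 21 452.5238095238095 220.76190476190476 [ 0.6347 -0.1572  0.115 ]
hub 303 371.957095709571 246.84488448844886 [ 0.5981 -0.021   0.088 ]
[0.6991 0.0679 0.07  ]
[ 0.6871 -0.2008  0.07  ]
[ 0.4908 -0.189   0.07  ]
[0.5018 0.0768 0.07  ]<stdin>:6: RuntimeWarning: Mean of empty slice.
  ret = ret.dtype.type(ret / rcount)
```

View pics/t0c.png

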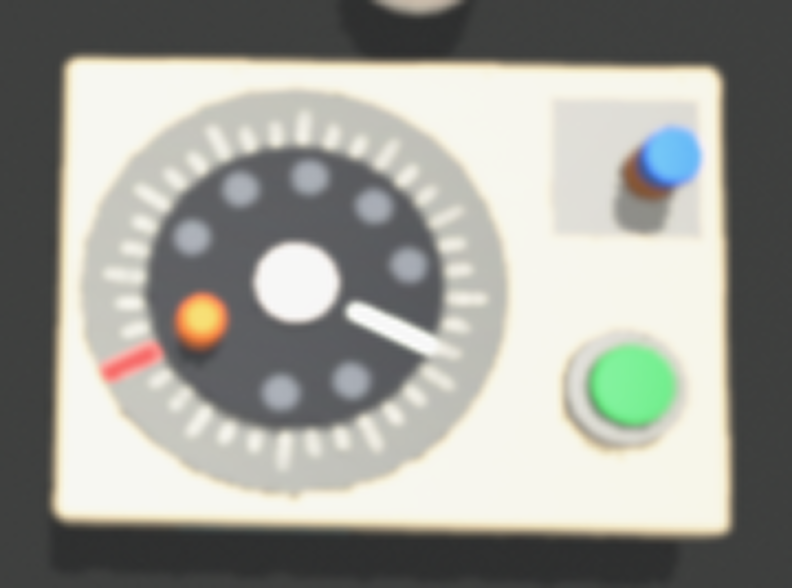

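The enlarged crop (4.4 × 4.2) gives these pixels:

| Feature | Crop pixel |
|---|---|
| Hub | (297,282) |
| Stud top | (202,318) |
| Index end | (438,350) |
| Red inner end | (160,353) |
| Button | (633,385) |

The dial needs about 133° clockwise, which carries the stud around the rear.

```bash
cat > plan.py <<'E'
from h import *
def f(x,y): return 305+x/4.4,180+y/4.2
E
python3 - <<'E'
from plan import *
pts=dict(hub=(297,282,.088),stud=(202,318,.106),idx=(438,350,.082),idx_in=(352,311,.082),red=(160,353,.074),redout=(106,373,.074),btn=(633,385,.092))
P={k:onz('top',*f(a,b),z) for k,(a,b,z) in pts.items()}
o=np.array([.597,-.0213])
for k,p in P.items():
    d=p[:2]-o; print(k,np.round(p,4),'r',round(np.hypot(*d),4),'ang',round(np.degrees(np.arctan2(d[1],d[0])),1))
E
```

```text
hub [ 0.5975 -0.0219  0.088 ] r 0.0008 ang -50.9
stud [0.5813 0.0171 0.106 ] r 0.0415 ang 112.2
idx [ 0.5679 -0.0772  0.082 ] r 0.063 ang -117.5
idx_in [ 0.5854 -0.0438  0.082 ] r 0.0254 ang -117.3
red [0.5709 0.0333 0.074 ] r 0.0605 ang 115.6
redout [0.5631 0.0553 0.074 ] r 0.0838 ang 113.9
btn [ 0.5502 -0.1509  0.092 ] r 0.1378 ang -109.9
```

Emit:
carry_out --pt "10 15 0 0.15 0" --pt "14 20 0 0.3 0" --pt "17 24 0 0.45 0" --pt "20 28 0 0.6 0" --pt "23 33 0 0.75 0" --pt "26 37 0 0.9 0" --pt "29 41 0 1.05 0" --pt "32 45 0 1.2 0" --pt "35 49 0 1.35 0" --pt "37 53 0 1.5 0" --pt "38 57 0 1.65 0" --pt "39 60 0 1.65 0" --pt "39.5 61 0 1.65 0" --pt "39.5 61 0 1.65 0" --pt "39.5 61 0 1.65 0"

```text
clock: 1.6
position: [0.5515, 0.0095, 0.2914]
ee_rot: [-1.82, -2.559, -0.001]
force: [0.0, -0.8, 0.3]
width: 0.006
```

Emit:
carry_out --pt "0 -0.4 0 0.15 0" --pt "0 -0.4 0 0.3 0" --pt "0 -0.4 0 0.45 0" --pt "0 -0.4 0 0.6 0" --pt "0 -0.4 0 0.75 0" --pt "0 -0.4 0 0.9 0" --pt "0 -0.4 0 1.05 0" --pt "0 -0.4 0 1.2 0" --pt "0 -0.4 0 1.35 0" --pt "0 -0.4 0 1.5 0" --pt "0 -0.4 -3 1.62 0" --pt "0 -0.4 -6 1.62 0" --pt "0 -0.4 -9 1.62 0" --pt "0 -0.4 -11 1.62 0" --pt "0 -0.4 -12 1.62 0" --pt "0 -0.4 -12.7 1.62 0" --pt "0 -0.4 -13.2 1.62 0" --pt "0 -0.4 -13.2 1.62 0" --pt "0 -0.4 -13.2 1.62 0"

```text
clock: 3.5
position: [0.5518, 0.0056, 0.1601]
ee_rot: [0.599, -3.083, 0.002]
force: [0.2, 0.2, -0.2]
width: 0.002
```

```bash
cat >> plan.py <<'E'
c=np.array([.5972,-.0216])
def tool(phi,s,r=.042):
    a=np.radians(phi); return c+r*np.array([np.cos(a),np.sin(a)])-s*np.array([np.sin(a),-np.cos(a)])
def row(phi,s,p,tx):
    d=(tool(phi,s)-p[:2])*100; e=np.radians((phi+90-tx+180)%360-180); return [*np.round(d,1),round(e,2)]
def state():
    st=arm.observe(); rv=np.array(st['ee_rot']); return st,np.array(st['position']),np.degrees(2*np.arctan2(rv[1],rv[0]))%360
E
python3 - <<'E'
from plan import *
st,p,tx=state(); print(st['clock'],p,tx,st['force'])
for phi in [112.3]: print(row(phi,.022,p,tx))
for phi in np.arange(112,-5,-7): print(phi,row(phi,.0185,p,tx))
im,d=grab('scene','s1'); cv2.imwrite('pics/s1c.png',cv2.resize(im[150:370,150:410,::-1],None,fx=2.7,fy=2.7))
E
```

```text
3.5 [0.55184826 0.00563027 0.16013229] 201.99665346128853 [ 0.24142798  0.20507257 -0.15408759]
[np.float64(0.9), np.float64(0.3), np.float64(0.01)]
112 [np.float64(1.2), np.float64(0.5), np.float64(0.0)]
105 [np.float64(1.7), np.float64(0.9), np.float64(-0.12)]
98 [np.float64(2.1), np.float64(1.2), np.float64(-0.24)]
91 [np.float64(2.6), np.float64(1.4), np.float64(-0.37)]
84 [np.float64(3.1), np.float64(1.6), np.float64(-0.49)]
77 [np.float64(3.7), np.float64(1.8), np.float64(-0.61)]
70 [np.float64(4.2), np.float64(1.9), np.float64(-0.73)]
63 [np.float64(4.8), np.float64(1.9), np.float64(-0.86)]
56 [np.float64(5.4), np.float64(1.8), np.float64(-0.98)]
49 [np.float64(5.9), np.float64(1.7), np.float64(-1.1)]
42 [np.float64(6.4), np.float64(1.5), np.float64(-1.22)]
35 [np.float64(6.9), np.float64(1.2), np.float64(-1.34)]
28 [np.float64(7.4), np.float64(0.9), np.float64(-1.47)]
21 [np.float64(7.8), np.float64(0.5), np.float64(-1.59)]
14 [np.float64(8.2), np.float64(0.1), np.float64(-1.71)]
7 [np.float64(8.5), np.float64(-0.4), np.float64(-1.83)]
0 [np.float64(8.7), np.float64(-0.9), np.float64(-1.95)]
```

View pics/s1c.png

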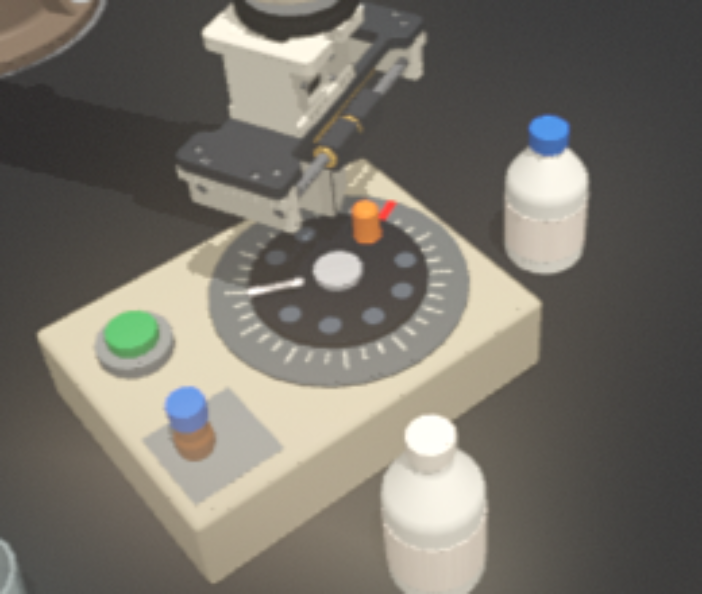

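The crop shows the closed fingers beside the stud at crop (366,222), on the push side and clear of the bottles. I'll push to about 15° short of the target.

Emit:
carry_out --pt "0.9 0.3 0 0 0" --pt "1.2 0.5 0 0 0" --pt "1.7 0.9 0 -0.12 0" --pt "2.1 1.2 0 -0.24 0" --pt "2.6 1.4 0 -0.37 0" --pt "3.1 1.6 0 -0.49 0" --pt "3.7 1.8 0 -0.61 0" --pt "4.2 1.9 0 -0.73 0" --pt "4.8 1.9 0 -0.86 0" --pt "5.4 1.8 0 -0.98 0" --pt "5.9 1.7 0 -1.1 0" --pt "6.4 1.5 0 -1.22 0" --pt "6.9 1.2 0 -1.34 0" --pt "7.4 0.9 0 -1.47 0" --pt "7.8 0.5 0 -1.59 0" --pt "8.2 0.1 0 -1.71 0" --pt "8.5 -0.4 0 -1.83 0" --pt "8.7 -0.9 0 -1.95 0" --pt "8.7 -0.9 0 -1.95 0" --pt "8.7 -0.9 0 -1.95 0"

```text
clock: 5.55
position: [0.6391, -0.0029, 0.1603]
ee_rot: [-2.211, -2.23, 0.0]
force: [-0.7, -0.0, -0.4]
width: 0.006
```

```bash
python3 - <<'E'
from plan import *
st,p,tx=state(); print(st['clock'],p,tx,np.round(st['force'],2))
im,d=grab('scene','s2'); a=cv2.resize(im[200:310,150:350,::-1],None,fx=4,fy=4,interpolation=cv2.INTER_CUBIC)
im,d=grab('top','t2'); cv2.imwrite('pics/s2c.png',a)
for phi in [0,-5,-10,-15]: print(phi,row(phi,.0185,p,tx))
E
```

```text
5.55 [ 0.63905942 -0.00288959  0.16025591] 90.49790500285133 [-0.71 -0.04 -0.36]
0 [np.float64(0.0), np.float64(-0.0), np.float64(-0.01)]
-5 [np.float64(0.2), np.float64(-0.4), np.float64(-0.1)]
-10 [np.float64(0.3), np.float64(-0.8), np.float64(-0.18)]
-15 [np.float64(0.3), np.float64(-1.2), np.float64(-0.27)]
```

View pics/s2c.png

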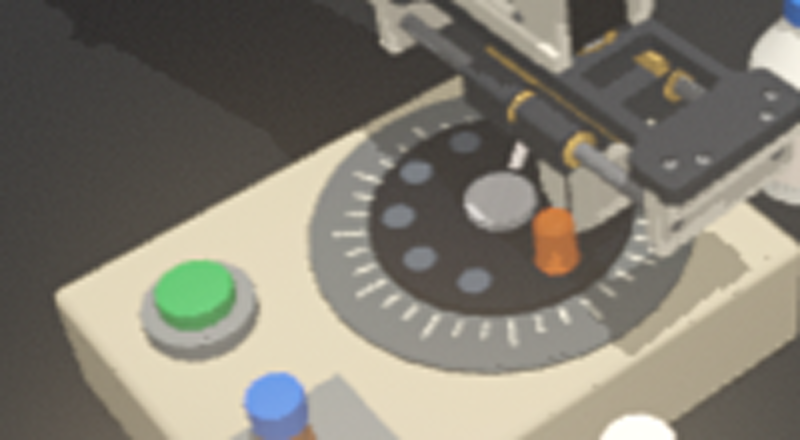

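The dial turned with the push. The stud top is at crop (554,218), and the index line is mostly hidden behind the gripper. I'll compute the stud angle from this view, calibrated against the first picture.

```bash
python3 - <<'E'
from plan import *
for tag in ('s0','s2'):
    im=cv2.imread(f'pics/{tag}.png'); h=cv2.cvtColor(im,cv2.COLOR_BGR2HSV)
    m=(h[...,0]>5)&(h[...,0]<16)&(h[...,1]>170)&(h[...,2]>90); m[:200]=0;m[300:]=0;m[:,:225]=0;m[:,340:]=0
    v,u=np.nonzero(m); p=onz('scene',u.mean(),v.mean(),.095); d=p[:2]-c
    print(tag,len(u),u.mean(),v.mean(),p,np.hypot(*d),np.degrees(np.arctan2(d[1],d[0])))
E
```

```text
s0 92 285.35869565217394 232.94565217391303 [0.58667747 0.01572356 0.095     ] 0.03877849572309228 105.7445897596416
s2 27 287.8888888888889 254.66666666666666 [ 0.63189375 -0.01676726  0.095     ] 0.03502872476277445 7.930104628435947
```

Emit:
carry_out --pt "0.1 -0.3 0 -0.05 0" --pt "0.2 -0.5 0 -0.1 0" --pt "0.2 -0.5 0 -0.1 0" --pt "0.3 0.5 0 -0.1 0" --pt "0.3 1.5 0 -0.1 0" --pt "0.3 2 2 -0.1 0" --pt "0.3 2 6 -0.1 0" --pt "0.3 3 10 -0.1 0" --pt "0.3 7 11 -0.1 0" --pt "0.3 11 11 -0.1 0" --pt "0.3 15 11 -0.1 0" --pt "0.3 19 11 -0.1 0" --pt "0.3 23 11 -0.1 0" --pt "0.3 25 11 -0.1 0" --pt "0.3 25 11 -0.1 0"

```text
clock: 7.15
position: [0.6403, 0.2523, 0.2701]
ee_rot: [-2.311, -2.123, -0.001]
force: [-0.6, 0.9, -0.9]
width: 0.002
```

```bash
python3 - <<'E'
from plan import *
st,p,tx=state(); print(st['clock'],p,tx,np.round(st['force'],2))
im,d=grab('top','t3')
cv2.imwrite('pics/t3c.png',cv2.resize(im[180:320,305:485,::-1],None,fx=4.4,fy=4.2,interpolation=cv2.INTER_CUBIC))
E
```

```text
7.15 [0.64026253 0.25233514 0.27008478] 85.13235177321906 [-0.57  0.89 -0.9 ]
```

View pics/t3c.png

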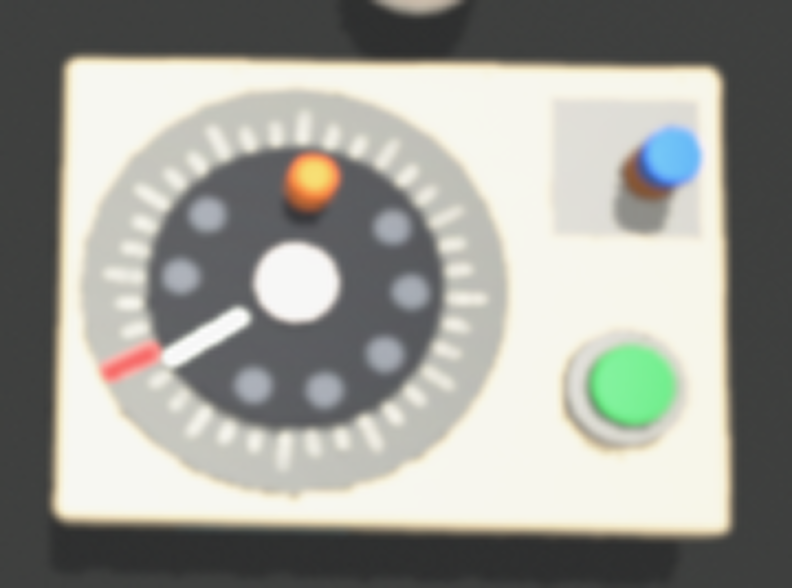

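The index line runs from crop (247,316) to (165,360). It points just short of the red line, whose inner end is at (160,353).

```bash
python3 - <<'E'
from plan import *
for k,x,y,z in [('idx',165,360,.082),('in',247,316,.082),('mid',206,338,.082),('red',160,353,.074),('redo',106,373,.074),('stud',315,176,.106)]:
    q=onz('top',*f(x,y),z)[:2]; d=q-c; print(k,np.round(q,4),np.hypot(*d),np.degrees(np.arctan2(d[1],d[0])))
st,p,tx=state()
for phi in (-5,-9,-11,-13): 
  for s in (.0185,.034): print(phi,s,row(phi,s,p,tx))
E
```

```text
idx [0.567  0.0316] 0.06112203092910005 119.56754929127511
in [ 0.5846 -0.0019] 0.023441247479223715 122.60976878734978
mid [0.5758 0.0149] 0.04229100185112798 120.409358413965
red [0.5709 0.0333] 0.060882460121189676 115.6116176420445
redo [0.5631 0.0553] 0.08417004101828726 113.93013277590644
stud [ 0.6387 -0.0293] 0.04222976716197752 -10.470371476407907
-5 0.0185 [np.float64(-0.0), np.float64(-25.6), np.float64(0.0)]
-5 0.034 [np.float64(0.1), np.float64(-24.1), np.float64(0.0)]
-9 0.0185 [np.float64(0.0), np.float64(-25.9), np.float64(-0.07)]
-9 0.034 [np.float64(0.3), np.float64(-24.4), np.float64(-0.07)]
-11 0.0185 [np.float64(0.1), np.float64(-26.1), np.float64(-0.1)]
-11 0.034 [np.float64(0.4), np.float64(-24.5), np.float64(-0.1)]
-13 0.0185 [np.float64(0.1), np.float64(-26.2), np.float64(-0.14)]
-13 0.034 [np.float64(0.5), np.float64(-24.7), np.float64(-0.14)]
```

I'll measure the angles more precisely with a polar unwrap.

```bash
cat > pol.py <<'E'
from plan import *
from scipy.ndimage import map_coordinates as mc
def polar(im,cc,z,r):
    A=np.arange(0,360,.25); a=np.radians(A)
    pts=[[proj('top',[cc[0]+q*np.cos(t),cc[1]+q*np.sin(t),z]) for t in a] for q in r]
    P=np.array(pts); return A,np.stack([mc(im[...,k].astype(float),[P[...,1],P[...,0]],order=1) for k in range(3)],-1)
def measure(im,cc):
    A,T=polar(im,cc,.074,np.arange(.064,.072,.001)); g=T.mean(0)
    red=g[:,2]-g[:,1]; w=np.clip(red-.5*red.max(),0,None); R=(A*w).sum()/w.sum()
    b=g[:,1]-np.convolve(np.r_[g[-20:,1],g[:,1],g[:20,1]],np.ones(41)/41,'same')[20:-20]
    ph=np.angle((b*np.exp(-1j*np.radians(36*A)))[abs(A-R)>8].sum()); grid=-np.degrees(ph)/36%10
    h=[]  # centre-error harmonics
    for c0 in range(0,360,40):
        m=abs((A-c0+180)%360-180)<20; m&=abs(A-R)>8
        h.append(round(-np.degrees(np.angle((b*np.exp(-1j*np.radians(36*A)))[m].sum()))/36%10,1))
    A,T=polar(im,cc,.082,np.arange(.030,.056,.002)); g=T.min(2)
    I=[]
    for row_ in (g[:4].mean(0),g[4:9].mean(0),g[9:].mean(0)):
        w=np.clip(row_-.6*row_.max(),0,None); I.append(round((A*w).sum()/w.sum(),1))
    print('red',round(R,2),'grid',round(grid,2),h,'idx',I)
E
python3 - <<'E'
from pol import *
im=cv2.imread('pics/t3.png')
for cc in (c,[.5967,-.0216],[.5977,-.0216],[.5972,-.0221],[.5972,-.0211]): print(cc); measure(im,cc)
E
```

```text
[ 0.5972 -0.0216]Traceback (most recent call last):
  File "<stdin>", line 3, in <module>
  File "pol.py", line 8, in measure
    A,T=polar(im,cc,.074,np.arange(.064,.072,.001)); g=T.mean(0)
        ~~~~~^^^^^^^^^^^^^^^^^^^^^^^^^^^^^^^^^^^^^^
  File "pol.py", line 5, in polar
    pts=[[proj('top',[cc[0]+q*np.cos(t),cc[1]+q*np.sin(t),z]) for t in a] for q in r]
          ~~~~^^^^^^^^^^^^^^^^^^^^^^^^^^^^^^^^^^^^^^^^^^^^^^^
  File "h.py", line 11, in proj
    K,R,t=cal(n); q=K@(R@np.array(p)+t); return q[:2]/q[2]
          ~~~^^^
  File "h.py", line 6, in cal
    c=arm.get_calibration(n); return np.array(c['intrinsics']),cv2.Rodrigues(np.array(c['rvec'],float))[0],np.array(c['tvec'],float).ravel()
ValueError: time passes only in moves, steps and waits
```

Caching the calibration should avoid that, since it was being called too often.

```bash
sed -i 's/^def cal/import functools\n@functools.cache\ndef cal/' h.py; python3 - <<'E'
from pol import *
im=cv2.imread('pics/t3.png')
for cc in (c,[.5967,-.0216],[.5977,-.0216],[.5972,-.0221],[.5972,-.0211]): print(cc); measure(im,cc)
print(state()[0]['clock'])
E
```

```text
[ 0.5972 -0.0216]
red 113.23 grid 4.19 [np.float64(4.6), np.float64(3.8), np.float64(3.3), np.float64(3.1), np.float64(3.4), np.float64(4.0), np.float64(4.7), np.float64(5.1), np.float64(5.1)] idx [np.float64(117.9), np.float64(136.9), np.float64(111.5)]
[0.5967, -0.0216]
red 112.84 grid 4.23 [np.float64(4.6), np.float64(3.6), np.float64(2.8), np.float64(2.8), np.float64(3.3), np.float64(4.2), np.float64(5.1), np.float64(5.5), np.float64(5.3)] idx [np.float64(117.2), np.float64(138.4), np.float64(110.8)]
[0.5977, -0.0216]
red 113.61 grid 4.16 [np.float64(4.5), np.float64(4.1), np.float64(3.7), np.float64(3.5), np.float64(3.6), np.float64(3.9), np.float64(4.4), np.float64(4.7), np.float64(4.8)] idx [np.float64(118.6), np.float64(135.1), np.float64(113.4)]
[0.5972, -0.0221]
red 113.04 grid 4.21 [np.float64(5.0), np.float64(4.2), np.float64(3.3), np.float64(2.9), np.float64(3.0), np.float64(3.6), np.float64(4.5), np.float64(5.2), np.float64(5.4)] idx [np.float64(117.4), np.float64(143.0), np.float64(108.9)]
[0.5972, -0.0211]
red 113.4 grid 4.19 [np.float64(4.1), np.float64(3.5), np.float64(3.2), np.float64(3.4), np.float64(3.8), np.float64(4.4), np.float64(5.0), np.float64(5.1), np.float64(4.7)] idx [np.float64(118.4), np.float64(130.7), np.float64(116.6)]
7.2
```

```bash
cat >> pol.py <<'E'
def rel(im,cc=(.5982,-.0211)):
    A,T=polar(im,cc,.074,np.arange(.062,.082,.001)); s=abs(A-115)<16
    g=T.mean(0)[s]; red=g[:,2]-g[:,1]; w=np.clip(red-.5*red.max(),0,None); R=(A[s]*w).sum()/w.sum()
    A,T=polar(im,cc,.082,np.arange(.030,.058,.002)); g=T.min(2)[:,s]
    I=[(A[s]*w).sum()/w.sum() for w in (np.clip(q-.6*q.max(),0,None) for q in g)]
    print('red',R,'idx',np.mean(I),np.round(I,1))
E
python3 - <<'E'
from pol import *
im=cv2.imread('pics/t3.png'); measure(im,(.5982,-.0211)); rel(im); rel(im,c)
E
```

```text
red 114.17 grid 4.13 [np.float64(4.1), np.float64(4.0), np.float64(4.0), np.float64(4.1), np.float64(4.1), np.float64(4.1), np.float64(4.2), np.float64(4.2), np.float64(4.2)] idx [np.float64(119.8), np.float64(124.5), np.float64(118.4)]
red 114.12804640241782 idx 119.89059003311223 [119.7 119.7 119.9 120.  120.1 119.9 119.8 119.8 119.8 119.9 119.9 119.9
 120.  120.  120. ]
red 113.24661036296781 idx 118.36780409475536 [117.6 117.7 118.  118.2 118.4 118.3 118.2 118.3 118.4 118.6 118.6 118.7
 118.8 118.8 118.8]
```

The unwrap is clean: dial centre (0.5982, -0.0211), red at 114.1°, index at 119.9°. That leaves 5.8° clockwise, so I'll push about 4.5 mm past the previous end pose.

Emit:
carry_out --pt "0.2 -5 0 -0.1 0" --pt "0.2 -10 0 -0.1 0" --pt "0.2 -15 0 -0.1 0" --pt "0.2 -20 0 -0.1 0" --pt "0.2 -23.5 0 -0.1 0" --pt "0.2 -23.5 -4 -0.1 0" --pt "0.2 -23.5 -8 -0.1 0" --pt "0.2 -23.5 -10 -0.1 0" --pt "0.2 -23.5 -10.9 -0.1 0" --pt "0.2 -23.5 -10.9 -0.1 0" --pt "0.2 -24.5 -10.9 -0.1 0" --pt "0.2 -25.3 -10.9 -0.1 0" --pt "0.2 -25.8 -10.9 -0.1 0" --pt "0.2 -26.1 -10.9 -0.1 0" --pt "0.2 -26.3 -10.9 -0.1 0" --pt "0.2 -26.4 -10.9 -0.1 0" --pt "0.2 -26.4 -10.9 -0.1 0" --pt "0.2 -26.4 -10.9 -0.1 0"

```text
clock: 9.0
position: [0.643, -0.0146, 0.1609]
ee_rot: [-2.418, -2.002, 0.001]
force: [0.2, 0.7, 1.0]
width: 0.004
```

Emit:
carry_out --pt "0.2 0.5 0 0 0" --pt "0.2 1.5 0 0 0" --pt "0.2 2.2 0 0 0" --pt "0.2 2.4 4 0 0" --pt "0.2 2.4 8 0 0" --pt "0.2 4 11 0 0" --pt "0.2 8 11 0 0" --pt "0.2 12 11 0 0" --pt "0.2 16 11 0 0" --pt "0.2 20 11 0 0" --pt "0.2 24 11 0 0" --pt "0.2 26 11 0 0" --pt "0.2 26 11 0 0"

```text
clock: 10.3
position: [0.6434, 0.2504, 0.2706]
ee_rot: [-2.41, -2.008, 0.0]
force: [-0.8, -0.2, 0.2]
width: 0.004
```

```bash
python3 - <<'E'
from pol import *
im,d=grab('top','t4'); rel(cv2.imread('pics/t4.png'))
st,p,tx=state(); print(st['clock'],p,tx,st['width'])
cv2.imwrite('pics/t4c.png',cv2.resize(im[180:320,305:485,::-1],None,fx=4.4,fy=4.2,interpolation=cv2.INTER_CUBIC))
E
```

```text
red 114.20745456554059 idx 110.37509609378364 [110.4 110.2 110.2 110.3 110.4 110.3 110.4 110.4 110.4 110.4 110.4 110.5
 110.5 110.5 110.4]
10.35 [0.64428333 0.24728167 0.27054728] 79.42174298977716 0.004571254370803707
```

View pics/t4c.png

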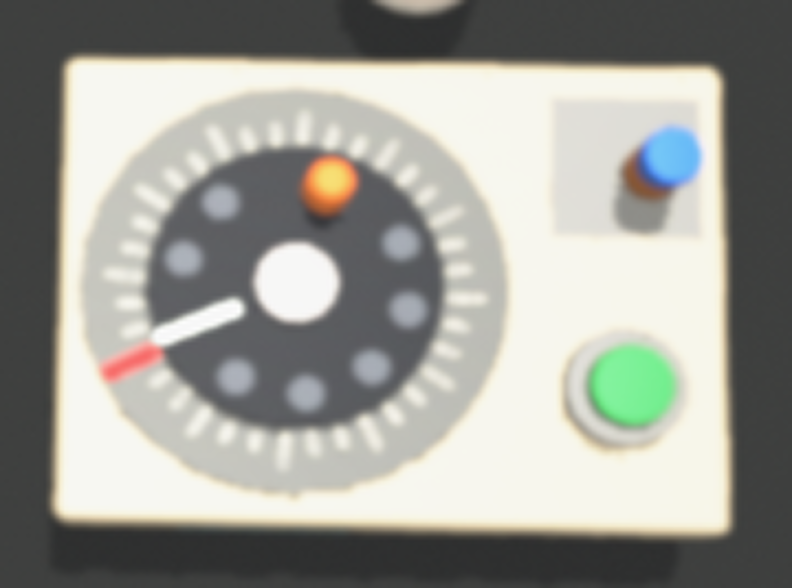

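It overshot: the index is now 3.8° past the red line (about 4 mm), which is inside the limit but thin. I'll nudge it back from the other side of the stud, after settling to get a good pose reading.

Emit:
carry_out --pt "-0.5 -5 0 -0.1 0" --pt "-1 -10 0 -0.1 0" --pt "-1.5 -15 0 -0.1 0" --pt "-1.8 -20 0 -0.1 0" --pt "-1.8 -25 0 -0.1 0" --pt "-1.8 -29 0 -0.1 0" --pt "-1.8 -31.6 0 -0.1 0" --pt "-1.8 -31.6 0 -0.1 0" --pt "-1.8 -31.6 -5 -0.1 0" --pt "-1.8 -31.6 -9 -0.1 0" --pt "-1.8 -31.6 -11 -0.1 0" --pt "-1.8 -31.6 -11 -0.1 0" --pt "-1.8 -31.6 -11 -0.1 0" --pt "-1.8 -31.6 -11 -0.1 0" --pt "-1.8 -31.6 -11 -0.1 0"

```text
clock: 11.85
position: [0.6272, -0.0688, 0.1623]
ee_rot: [-2.514, -1.884, -0.002]
force: [-0.1, 0.1, -0.0]
width: 0.004
```

```bash
python3 - <<'E'
import plan
from plan import *
plan.c=np.array([.5982,-.0211])
st,p,tx=state(); print(st['clock'],p,tx,st['force'])
grab('top','t5')
st,p,tx=state(); print(st['clock'],p,tx)
for phi,s in ((-19.6,-.026),(-19.6,-.0205),(-18,-.0205),(-16.5,-.0205)): print(phi,row(phi,s,p,tx),tool(phi,s))
E
```

```text
11.85 [ 0.62715459 -0.06877088  0.162333  ] 73.68665368828164 [-0.14624838  0.12528568 -0.04005176]
11.9 [ 0.62697486 -0.06874468  0.16208493] 73.68762909682687
-19.6 [np.float64(0.2), np.float64(0.9), np.float64(-0.06)] [ 0.62904467 -0.05968246]
-19.6 [np.float64(0.4), np.float64(1.4), np.float64(-0.06)] [ 0.63088966 -0.05450114]
-18 [np.float64(0.5), np.float64(1.5), np.float64(-0.03)] [ 0.63180953 -0.05357537]
-16.5 [np.float64(0.6), np.float64(1.6), np.float64(-0.0)] [ 0.63264811 -0.05268445]
```

Emit:
carry_out --pt "0.2 0.8 0 0 0" --pt "0.4 1.2 0 0 0" --pt "0.5 1.4 0 0 0" --pt "0.6 1.5 0 0 0" --pt "0.6 1.6 0 0 0" --pt "0.6 1.6 0 0 0" --pt "0.6 1.6 0 0 0"

```text
clock: 12.6
position: [0.633, -0.053, 0.162]
ee_rot: [-2.514, -1.883, -0.001]
force: [-0.6, -0.4, 0.2]
width: 0.002
```

Emit:
carry_out --pt "-0.3 -0.6 0 0 0" --pt "-0.6 -1.6 0 0 0" --pt "-0.6 -1.6 0 0 0" --pt "-0.6 -1.6 4 0 0" --pt "-0.6 -1.6 8 0 0" --pt "-1 -4 11 0 0" --pt "-2 -8 11 0 0" --pt "-4 -12 11 0 0" --pt "-6 -16 11 0 0" --pt "-8 -20 11 0 0" --pt "-8 -24 11 0 0" --pt "-8 -26 11 0 0" --pt "-8 -26 11 0 0"

```text
clock: 13.9
position: [0.5513, -0.3178, 0.2718]
ee_rot: [2.52, 1.875, -0.001]
force: [-0.5, -0.4, 0.7]
width: 0.005
```

```bash
python3 - <<'E'
from pol import *
im,d=grab('top','t6'); rel(cv2.imread('pics/t6.png'))
st,p,tx=state(); print(st['clock'],p,tx,st['width'])
cv2.imwrite('pics/t6c.png',cv2.resize(im[180:320,305:485,::-1],None,fx=4.4,fy=4.2,interpolation=cv2.INTER_CUBIC))
E
```

```text
red 114.20521762059381 idx 110.37584801071174 [110.4 110.2 110.2 110.3 110.4 110.3 110.4 110.4 110.4 110.4 110.4 110.5
 110.5 110.5 110.4]
13.95 [ 0.55211803 -0.31495093  0.27174224] 73.46732187019342 0.006023985509388066
```

View pics/t6c.png

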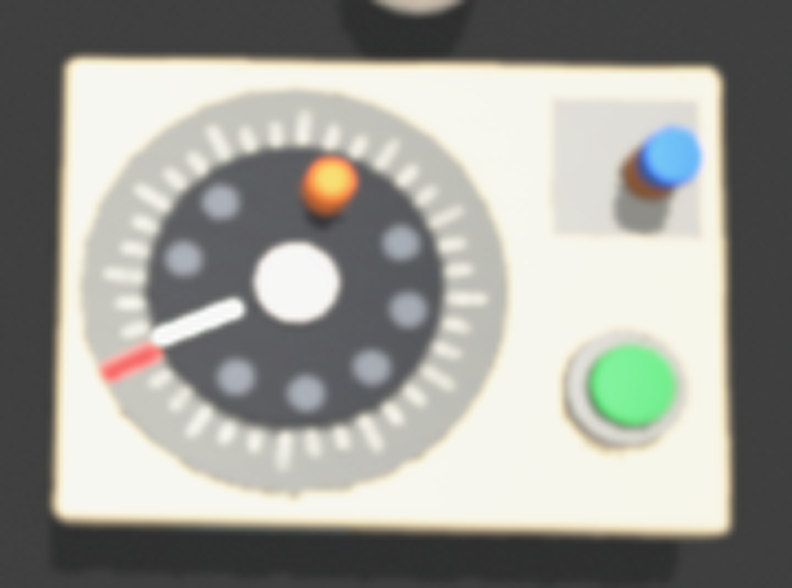

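The dial did not move (index still 110.4°), so the push stopped just short of contact. Going 2.6 mm further can turn it back by at most 3.5°, so it is safe.

Emit:
carry_out --pt "3 5 0 0 0" --pt "5 10 0 0 0" --pt "7 15 0 0 0" --pt "7.5 20 0 0 0" --pt "7.5 24.6 0 0 0" --pt "7.5 24.6 0 0 0" --pt "7.5 24.6 -5 0 0" --pt "7.5 24.6 -9 0 0" --pt "7.5 24.6 -11 0 0" --pt "7.5 24.6 -11 0 0" --pt "7.5 24.6 -11 0 0" --pt "7.5 24.6 -11 0 0" --pt "7.5 24.6 -11 0 0"

```text
clock: 15.25
position: [0.628, -0.0689, 0.1635]
ee_rot: [2.517, 1.878, 0.004]
force: [-0.5, 0.4, 0.4]
width: 0.003
```

Emit:
carry_out --pt "0.3 0.8 -0.1 0 0" --pt "0.5 1.3 -0.1 0 0" --pt "0.6 1.5 -0.1 0 0" --pt "0.6 1.6 -0.1 0 0" --pt "0.6 1.7 -0.1 0 0" --pt "0.6 1.8 -0.1 0 0" --pt "0.6 1.85 -0.1 0 0" --pt "0.6 1.85 -0.1 0 0" --pt "0.6 1.85 -0.1 0 0"

```text
clock: 16.15
position: [0.6339, -0.0504, 0.1624]
ee_rot: [2.517, 1.878, 0.004]
force: [-0.4, -0.8, 0.3]
width: 0.006
```

Emit:
carry_out --pt "-0.3 -0.6 0 0 0" --pt "-0.6 -1.6 0 0 0" --pt "-0.6 -1.6 0 0 0" --pt "-0.6 -1.6 4 0 0" --pt "-0.6 -1.6 8 0 0" --pt "-1 -4 11 0 0" --pt "-2 -8 11 0 0" --pt "-4 -12 11 0 0" --pt "-6 -16 11 0 0" --pt "-8 -20 11 0 0" --pt "-8 -24 11 0 0" --pt "-8 -26 11 0 0" --pt "-8 -26 11 0 0" --pt "-8 -26 11 0 0"

```text
clock: 17.55
position: [0.5537, -0.3104, 0.2722]
ee_rot: [2.519, 1.878, 0.004]
force: [0.0, 0.4, 0.2]
width: 0.004
```

```bash
python3 - <<'E'
from pol import *
im,d=grab('top','t7'); rel(cv2.imread('pics/t7.png'))
st,p,tx=state(); print(st['clock'],p,tx,st['width'])
E
```

```text
red 114.19812464552491 idx 113.97518949336305 [114.  114.1 114.  114.  114.  114.  114.  114.  114.1 114.  114.  113.8
 113.9 113.8 113.9]
17.6 [ 0.55405886 -0.30931641  0.27233045] 73.5075995453634 0.00553001657714274
```

The dial is now at 113.98° against red at 114.20°, which is 0.2° off. Next is the start button: first move above it and settle.

Emit:
carry_out --pt "-0.3 5 0 0 0" --pt "-0.3 10 0 0 0" --pt "-0.3 14 0 0 0" --pt "-0.3 15.8 0 0 0" --pt "-0.3 15.8 -5 0 0" --pt "-0.3 15.8 -8 0 0" --pt "-0.3 15.8 -10 0 0" --pt "-0.3 15.8 -10 0 0" --pt "-0.3 15.8 -10 0 0" --pt "-0.3 15.8 -10 0 0"

```text
clock: 18.6
position: [0.552, -0.1508, 0.1739]
ee_rot: [2.515, 1.88, 0.008]
force: [0.1, -0.1, 1.5]
width: 0.006
```

Emit:
carry_out --pt "-0.1 0 -0.8 0 0" --pt "-0.1 0 -1.4 0 0" --pt "-0.1 0 -1.8 0 0" --pt "-0.1 0 -2.1 0 0" --pt "-0.1 0 -2.3 0 0" --pt "-0.1 0 -2.3 0 0" --pt "-0.1 0 -2.3 0 0"

```text
clock: 19.3
position: [0.5511, -0.1508, 0.1517]
ee_rot: [2.515, 1.88, 0.008]
force: [-4.4, 0.7, 11.1]
width: 0.007
```

The force is 11 N, well over the 4 N needed, and the tips are at 86 mm, so the button is at its stop. I'll press 0.1 cm more to be sure, then release and withdraw.

Emit:
carry_out --pt "0 0 -0.1 0 0" --pt "0 0 -0.1 0 0" --pt "0 0 1 0 0" --pt "0 0 4 0 0" --pt "0 0 8 0 0" --pt "0 0 12 0 0" --pt "0 -5 12 0 0" --pt "0 -10 12 0 0" --pt "0 -15 12 0 0" --pt "0 -16 12 0 0" --pt "0 -16 12 0 0" --pt "0 -16 12 0 0" --pt "0 -16 12 0 0"

```text
clock: 20.6
position: [0.5517, -0.3084, 0.2719]
ee_rot: [2.513, 1.884, 0.009]
force: [0.1, 0.3, -0.3]
width: 0.006
```

```bash
python3 - <<'E'
from pol import *
im,d=grab('top','t8'); rel(cv2.imread('pics/t8.png')); grab('scene','s8')
a=cv2.imread('pics/t0.png').astype(int); b=cv2.imread('pics/t8.png').astype(int)
D=abs(a-b).max(2)
for n,(u,v,r) in dict(vial=(455,220,12),a=(403,160,25),bb=(274,241,22),beaker=(528,232,24),button=(448,272,16)).items(): print(n,(D[v-r:v+r,u-r:u+r]>40).sum())
st,p,tx=state(); print(st['clock'],p,st['force'])
cv2.imwrite('pics/s8c.png',im[120:320,230:570,::-1].repeat(2,0).repeat(2,1))
E
```

```text
red 114.2021195672932 idx 113.97513204216787 [114.  114.1 114.  114.  114.  114.  114.  114.  114.1 114.  114.  113.8
 113.9 113.8 113.9]
vial 0
a 0
bb 0
beaker 0
button 0
20.7 [ 0.55161702 -0.30883307  0.27193263] [-0.09884238  0.16409423 -0.45696826]
```

View pics/s8c.png

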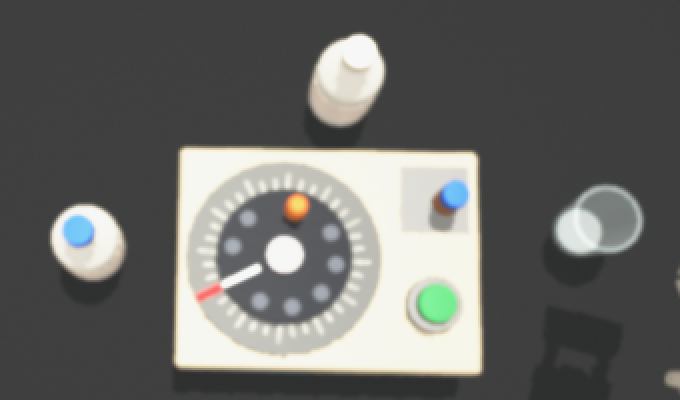

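The final picture shows the index line (260,268)→(222,290) in line with the red line. The button is up, all loose items are where they were, and the arm is clear.

```bash
python3 -c "
from cell import arm; print(arm.sign_off())"
```

```text
the job is handed in; nothing more can be done
None
```

I set the dial on the red line, pressed the green start button fully and let it come back up. The job is handed in; sign-off reports no verdict.

- **Dial:** I pushed the stud clockwise with closed fingers. The second push overshot by 3.8° (about 4 mm), and the first nudge back missed the stud. The next nudge brought the dial right. The final image puts the index at 113.98° and the red line at 114.20°, about 0.2 mm apart at the rim.
- **Start button:** I pressed to about 11 N with the tips at 86 mm, which is the fully-down height, then 1 mm further before releasing. There is no direct readout of the button's travel, so "fully down" rests on the force and height. In the last picture it looks the same as at the start.
- **Other items:** The vial, both bottles and the beaker show no pixel change between the first and last pictures. The arm was clear of everything when I handed in, at about 20.7 s of the 53 s allowed.

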